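Load the bottle caddy by cap colour

TASK

Load the caddy for the next titration: take the bottles with the red, the blue and the black cap that stand on the pale mat and stand them upright in it, each in the pocket whose floor pad has the colour of its cap (any spot in that pocket will do). They are glass, so set them down gently, not dropped, and knock nothing over. The brown bottle with the white cap and the white bottle with the yellow cap do not belong in the caddy: leave them where they stand.

Things in the scene. Friction and masses are not known exactly. Their poses are not given: they have to be found in the camera images.
- bottle_red: Brown bottle with a red cap: body 62 mm across, 151 mm tall in all; the cap is a cylinder 32 mm across, from 128 to 151 mm above the underside. Upright; origin at the centre of its underside, z up along its axis; its yaw does not matter. Take it by the cap, from above. Glass, 0.2 to 0.45 kg, loose.
- bottle_black: Brown bottle with a black cap: body 60 mm across, 136 mm tall in all; cap 31 mm across, from 115 to 136 mm above the underside. Upright; origin at the centre of its underside, z up along its axis; its yaw does not matter. Take it by the cap, from above. Glass, 0.2 to 0.45 kg, loose.
- bottle_blue: White bottle with a blue cap: body 54 mm across, 121 mm tall in all; cap 28 mm across, from 103 to 121 mm above the underside. Upright; origin at the centre of its underside, z up along its axis; its yaw does not matter. Take it by the cap, from above. Glass, 0.2 to 0.45 kg, loose.
- other_white: Look-alike that does not belong: brown bottle with a white cap, 60 mm across, 138 mm tall. Origin at the centre of its underside. Loose.
- other_yellow: Look-alike that does not belong: white bottle with a yellow cap, 54 mm across, 122 mm tall. Origin at the centre of its underside. Loose.
- caddy: White fixed caddy on a pale mat (2 mm thick; the bottles stand on it too): open box, 86 mm along x, 250 along y, 50 high; two partitions make three square pockets along y, 78 mm inside, 82 mm apart; walls 4 mm, floor 5 mm. Origin: centre of underside. Right of the mat (y < 0.03 m) is a fixed sample changer, beakers up to 0.21 m, tall column behind: pass it high, near the base.
- pad_red: Square red pad, 74 x 74 x 3 mm, fixed on the floor of one caddy pocket and in line with the caddy's sides; which pocket it lies in varies. Origin at the centre of its underside, 5 mm above the caddy's underside; its top is 3 mm higher.
- pad_blue: Square blue pad, 74 x 74 x 3 mm, fixed on the floor of one caddy pocket and in line with the caddy's sides; which pocket it lies in varies. Origin at the centre of its underside, 5 mm above the caddy's underside; its top is 3 mm higher.
- pad_black: Square black pad, 74 x 74 x 3 mm, fixed on the floor of one caddy pocket and in line with the caddy's sides; which pocket it lies in varies. Origin at the centre of its underside, 5 mm above the caddy's underside; its top is 3 mm higher.
Things that resemble listed ones, but are neither listed nor needed, are in the scene too. What is shaped like the other_white but green or pink is not meant.

How it is judged:
At the end, for the whole second after the job is handed in: The red-, blue- and black-capped bottles each stand upright (within 0.1 rad) on the pad of their cap's colour, within 20 mm of its centre (any position in the pocket will do) and fully down on it (within 5 mm), released and at rest; the two look-alikes stand upright within 15 mm of where they were (horizontal distance between bottle_red and pad_red below 0.02 m and z of bottle_red in the frame of pad_red below 0.008 m and angle between each of bottle_red, bottle_blue, bottle_black, other_white, other_yellow's own z axis and vertical below 0.1 rad and linear speed of each of bottle_red, bottle_blue, bottle_black below 0.02 m/s and contact force between each of bottle_red, bottle_blue, bottle_black and the fingers below 0.1 N and horizontal distance between bottle_blue and pad_blue below 0.02 m and z of bottle_blue in the frame of pad_blue below 0.008 m and horizontal distance between bottle_black and pad_black below 0.02 m and z of bottle_black in the frame of pad_black below 0.008 m and distance of each of other_white, other_yellow from where it was at the start of the episode below 0.015 m); the robot touches nothing.
It fails at once if the brown bottle with the white cap or the white bottle with the yellow cap is moved by more than 15 mm (distance of any of other_white, other_yellow from where it was at the start of the episode above 0.015 m).
It fails at once if a bottle is tipped over (more than 0.5 rad) (angle between any of bottle_black, bottle_blue, bottle_red, other_white, other_yellow's own z axis and vertical above 0.5 rad).
It fails at once if a bottle is slammed onto its pad (contact force over 80 N) (contact force between bottle_red and pad_red above 80 N or contact force between bottle_blue and pad_blue above 80 N or contact force between bottle_black and pad_black above 80 N).
It fails at once if a bottle is dropped: out of the fingers while its underside is more than 28 mm above the worktop (18 mm above the pads) ((contact force between bottle_red and the fingers below 0.1 N and height (world z) of bottle_red above 0.028 m) or (contact force between bottle_blue and the fingers below 0.1 N and height (world z) of bottle_blue above 0.028 m) or (contact force between bottle_black and the fingers below 0.1 N and height (world z) of bottle_black above 0.028 m)).
It also fails if it takes over 96 s, if anything falls off the work surface, if the arm or the gripper's body presses on something with over 40 N, if the wrist force passes 120 N, or if a joint passes its speed limit or range.

ROBOT

A 6-joint arm with a two-finger parallel gripper is mounted at the origin on a cart in front of the work surface, level with it; the furniture and walls round the work are solid. World frame = base frame: x ahead of the robot, y to its left, z up, the work surface at z = 0. Lengths are in m, angles in rad, forces in N, time in s.
With the tool pointing down it reaches from about 0.35 to 0.85 m from the base axis. Payload 8.1 kg.
Tool frame: the origin (TCP) lies midway between the tips of the shut fingers; the grasp point (between the pads) lies 19 mm behind it; z points along the fingers, y is the line along which they close (so a half turn about z gives the same grasp; the last joint's range is limited). The gripper opens to 85 mm and grips with 20 to 120 N. Pads are 22 mm wide; open, the fingers measure 114 mm over their backs; the gripper's body (76 mm by 85 mm) begins 54 mm behind the grasp point. The pads swing forward as they close: fully open they stand 13 mm farther back than shut.
Start: joints at [-1.268, 0.13, 1.488, -0, 1.523, -0.085], TCP at [0.227, -0.555, 0.231] pointing down, gripper open.
Joint ranges: [-2.96, 2.96], [-0.89, 2.26], [0.02, 2.5], [-1.34, 4.48], [0, 2.73], [-2.66, 2.66]. Speed limits (rad/s): [2.39, 2.39, 2.79, 3.14, 3.14, 3.14].

INTERFACE

Orientations are given as a 3x3 rotation matrix whose columns are the frame's x, y, z axes.
In Python, from station import * gives the robot as it stands. The module is installed in compiled form; this text tells all that it offers.
- The arm moves only by the tool apply_moves, never from a script. Its argument "targets" is a list of rows, each an object with "xyz": the shift along the tool's x, y, z scaled (see below), a list of three; "turn": the turn, a rotation vector about the tool's x, y, z scaled (see below), a list of three. In form: [{"xyz": [dx, dy, dz], "turn": [ax, ay, az]}, ...]. A call has 1 to 12 rows; each row shifts and turns the commanded pose from where the row before left it, along the tool's axes as they then stand; what a row does not reach is not made up. The controller multiplies each number of a shift by 40 cm and each number of a turn by 90 degrees. A row lasts 1/10 s, in which the tool goes at most 50 mm and 8.59 degrees, less where a joint would pass 70% of its speed; a pose out of reach is approached as far as the arm can. A call with a number of a shift or a turn outside -1 to 1 is refused whole. A call with a gripper value outside its range is refused whole. "fingers" is the opening, from -1 (shut) to 1 (fully open), set as the call begins (left out, the last holds). The fingers move at their own pace and stop on an object; "newtons" is the grip in N (left out, the last holds). Time passes only in rows, so rows that do not move let the fingers close. It gives the time, the measured TCP pose, the force, the opening and the grip force at its end, in the units of the state.
- read_state(): the state, without advancing time (a new reading comes with each control period).
- grab_frame(name): name is "scene" or "top"; returns (picture, depth): 384x512x3 uint8, blue, green, red; 384x512 float32, m along the optical axis (not along the pixel's ray), 0 where there is no reading.
- get_calibration(name): a dict with "camera_matrix" (3x3 intrinsics, pixels), "world_to_cam" (4x4, takes a point from world to camera coordinates). Camera axes: x right, y up, looking along -z (the intrinsics and any distortion apply to the point x, -y, -z); pixel columns grow to the right and rows downward; lengths in m; the calibration is good to about 2 mm. A picture is of the moment at which its call begins. get_calibration takes no time and is no camera call.
- sign_off(): hands the job in; it is judged then, once.
Trained networks look in the newest picture that a camera, given by its name, has taken for a name from the list of things; names that differ only in an ending like _2 or _b are one class to them, and where a whole thing is asked for, a point or a joint stands for the part that bears it (a point fixed in the world has none). Each returns a list of dicts, best first, with "conf" (0 to 1); they miss things now and then, are a little off and sometimes report something else, mostly with a low value. They report only what shows in the picture. A call takes as long as a camera call. They do not tell look-alikes from the thing itself.
- spot_in(target, camera): "position" ([x, y, z] in m, in the coordinates of the camera as it stood for that picture, good to about 4 mm: the middle of the surface that is visible of it).
The state is a dict: "time_s": time; "qpos": joint angles; "qvel": joint speeds; "tau": joint torques, N m; "tool_pos": TCP position; "ee_rot": TCP orientation; "ft_force": force on the tool from outside, world axes, zero at the start; "moment": the same for the moment, N m; "opening": opening from 0.0 (shut) to 1.0 (fully open); "finger_force": force on a finger pad.
Only numpy, scipy, OpenCV 4.12 (cv2) and the standard library are available. Lean on these libraries where they do the work, as an engineer would, in place of code of your own. Each camera call takes 0.05 s, during which the arm holds its last target. There are 200 camera calls.

## Working session

There is one attempt and no reset: what is moved stays moved. The work goes in short steps, Python scripts to look and compute and a tool call to move; the robot and the scene stay as the last step left them, time stands still between calls to the robot, and variables do not carry over. Pictures are saved under pics/ and viewed, at most 14 in all, crops included, and the job is handed in when it is done.

Besides the shell and the picture viewer there is one more tool, called after ">>>" by a JSON object that holds its "name" and its "arguments". apply_moves: Moves the arm, as the interface text tells. Shifts and turns lie within -1 to 1; 1 stands for 40 cm of shift or 90 degrees of turn. Its arguments: {"type":"object","properties":{"targets":{"type":"array","items":{"type":"object","properties":{"xyz":{"type":"array","items":{"type":"number"}},"turn":{"type":"array","items":{"type":"number"}}}}},"fingers":{"type":"number"},"newtons":{"type":"number"}},"required":["targets"]}

```bash
mkdir -p pics; cat > h.py <<'E'
from station import *
import numpy as np, cv2
def shot(n):
    im,d=grab_frame(n); c=get_calibration(n)
    return im,d,np.array(c["camera_matrix"]),np.array(c["world_to_cam"])
def towld(W,p): return (np.linalg.inv(W)@np.r_[p,1])[:3]
def pix2w(u,v,z,K,W):
    p=np.array([(u-K[0,2])/K[0,0]*z,-(v-K[1,2])/K[1,1]*z,-z]); return towld(W,p)
def proj(K,W,p):
    q=(W@np.r_[p,1])[:3]; return K[0,0]*q[0]/-q[2]+K[0,2],K[1,1]*-q[1]/-q[2]+K[1,2]
E
python3 - <<'E'
from h import *
for n in ("scene","top"):
    im,d,K,W=shot(n); cv2.imwrite(f"pics/{n}0.png",im); np.savez(f"{n}0.npz",im=im,d=d,K=K,W=W)
    print(n,np.linalg.inv(W).round(3).tolist(),K.round(1).tolist(),get_calibration(n).keys())
    for t in ("bottle_red","bottle_black","bottle_blue","other_white","other_yellow","pad_red","pad_blue","pad_black","caddy"):
        for r in spot_in(t,n)[:4]:
            w=towld(W,r["position"]); print(t,round(r["conf"],2),w.round(3),np.round(proj(K,W,w)))
s=read_state();print(s["time_s"],s["tool_pos"],s["ee_rot"],s["opening"])
E
```

```text
scene [[-0.907, 0.278, -0.317, 0.244], [-0.422, -0.592, 0.687, 0.853], [0.003, 0.757, 0.654, 0.59], [0.0, 0.0, 0.0, 1.0]] [[364.9, 0.0, 255.6], [0.0, 364.9, 189.9], [0.0, 0.0, 1.0]] dict_keys(['camera_matrix', 'world_to_cam'])
bottle_red 0.75 [0.456 0.141 0.093] [300. 147.]
bottle_black 0.72 [0.451 0.253 0.091] [284. 174.]
bottle_blue 0.9 [0.462 0.34  0.072] [264. 203.]
other_white 0.8 [0.349 0.183 0.092] [338. 168.]
other_white 0.72 [0.363 0.438 0.088] [293. 247.]
other_white 0.58 [0.358 0.297 0.082] [319. 202.]
other_yellow 0.59 [0.459 0.443 0.075] [243. 236.]
pad_red 0.63 [0.609 0.107 0.011] [249. 152.]
pad_blue 0.47 [0.618 0.186 0.007] [233. 168.]
pad_black 0.59 [0.626 0.267 0.011] [215. 184.]
caddy 0.97 [0.603 0.236 0.033] [229. 173.]
top [[0.139, 0.967, -0.214, 0.333], [-0.99, 0.137, -0.026, 0.267], [0.004, 0.215, 0.977, 0.879], [0.0, 0.0, 0.0, 1.0]] [[408.5, 0.0, 252.1], [0.0, 408.5, 189.1], [0.0, 0.0, 1.0]] dict_keys(['camera_matrix', 'world_to_cam'])
bottle_red 0.72 [0.456 0.133 0.114] [330. 223.]
bottle_red 0.23 [0.607 0.202 0.011] [297. 157.]
bottle_black 0.87 [0.45  0.236 0.106] [275. 219.]
bottle_blue 0.62 [0.464 0.319 0.096] [233. 207.]
other_white 0.82 [0.359 0.175 0.102] [301. 272.]
other_white 0.78 [0.361 0.271 0.099] [250. 263.]
other_white 0.64 [0.363 0.408 0.094] [179. 252.]
other_white 0.49 [0.611 0.203 0.011] [297. 156.]
other_yellow 0.73 [0.461 0.419 0.082] [184. 202.]
pad_red 0.6 [0.599 0.124 0.012] [332. 166.]
pad_blue 0.64 [0.611 0.204 0.009] [296. 156.]
pad_black 0.86 [0.62  0.286 0.007] [260. 148.]
caddy 0.64 [0.611 0.193 0.034] [302. 153.]
1.0 [ 0.22691796 -0.55544603  0.23131032] [[ 9.25749864e-01  3.78136469e-01  1.34155458e-05]
 [ 3.78136469e-01 -9.25749864e-01 -5.04084043e-06]
 [ 1.05133141e-05  9.73946445e-06 -1.00000000e+00]] 0.9974442355611162
```

View pics/scene0.png

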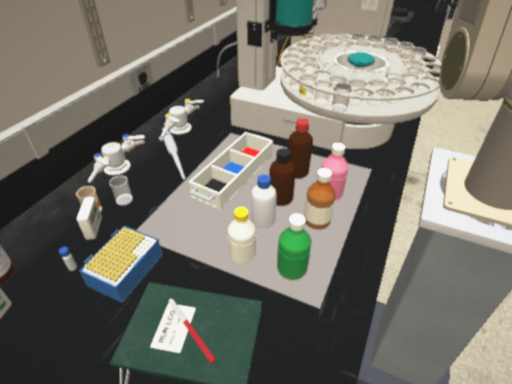

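View pics/top0.png

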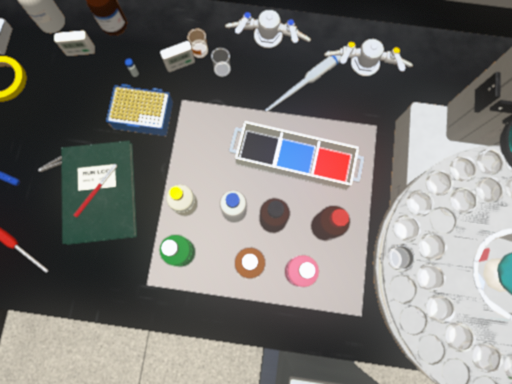

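The scene view shows the red cap at about (302,125), black (283,157), blue (264,181), with the yellow, green, white and pink caps as decoys. In the top view the caddy pads, left to right, are black (259,148), blue (295,156) and red (332,165). The top-view caps are red (340,217), black (275,210) and blue (232,200).

The three targets are unique by cap colour. The white cap on the brown bottle is at (250,262), and the green (170,248) and pink (307,270) bottles are ignored. I'll confirm this in a crop while measuring.

```bash
python3 - <<'E'
from h import *
D={n:np.load(n+"0.npz") for n in("scene","top")}
cv2.imwrite("pics/crop.png",cv2.resize(D["top"]["im"][110:300,140:390],None,fx=3,fy=3,interpolation=cv2.INTER_CUBIC))
def cloud(n):
    d=D[n]["d"];v,u=np.nonzero(d>0);z=d[v,u];K=D[n]["K"]
    P=np.c_[(u-K[0,2])/K[0,0]*z,-(v-K[1,2])/K[1,1]*z,-z,np.ones(len(z))]@np.linalg.inv(D[n]["W"]).T
    return P[:,:3],D[n]["im"][v,u],u,v
for n in D:
    P,C,u,v=cloud(n)
    hsv=cv2.cvtColor(C[None],cv2.COLOR_BGR2HSV)[0].astype(int)
    print(n)
    for nm,g in dict(red=(.457,.125),black=(.45,.23),blue=(.463,.315),white=(.358,.28),pink=(.35,.17),yellow=(.46,.415),green=(.36,.41)).items():
        m=(np.hypot(P[:,0]-g[0],P[:,1]-g[1])<.05)&(P[:,2]>.07)
        z=np.percentile(P[m,2],97); t=m&(P[:,2]>z-.004)
        a=P[t]; print(nm,"ztop",z.round(4),"n",t.sum(),"mean",a.mean(0).round(4),"mid",((a.min(0)+a.max(0))/2).round(4),np.ptp(a,axis=0).round(3),"uv",u[t].mean().round(1),v[t].mean().round(1))
    box=(abs(P[:,0]-.61)<.08)&(P[:,1]>.05)&(P[:,1]<.36)&(P[:,2]<.03)
    H,S,V=hsv.T
    for nm,cm in dict(red=((H<8)|(H>172))&(S>150),blue=(H>95)&(H<125)&(S>130),black=(V<60)).items():
        m=box&cm&(P[:,2]>.003)&(P[:,2]<.02); a=P[m]
        q=cv2.minAreaRect(a[:,:2].astype(np.float32)*1000)
        print("pad",nm,m.sum(),a.mean(0).round(4),np.median(a[:,2]).round(4),q)
    m=(abs(P[:,0]-.61)<.1)&(P[:,1]>.03)&(P[:,1]<.38)&(P[:,2]>.045)&(P[:,2]<.058)
    print("rim",m.sum(),P[m].mean(0).round(4),cv2.minAreaRect(P[m][:,:2].astype(np.float32)*1000),np.median(P[m,2]))
    m=(abs(P[:,0]-.4)<.01)&(P[:,1]>.32)&(P[:,1]<.36); print("mat z",np.median(P[m,2]))
E
```

```text
scene
red ztop 0.1551 n 81 mean [0.4608 0.1252 0.1543] mid [0.4609 0.1219 0.1538] [0.029 0.033 0.005] uv 302.2 121.1
black ztop 0.1398 n 98 mean [0.4628 0.2399 0.139 ] mid [0.4627 0.2384 0.1386] [0.028 0.03  0.005] uv 282.9 151.8
blue ztop 0.1246 n 103 mean [0.4714 0.323  0.1237] mid [0.472  0.3224 0.1233] [0.026 0.027 0.005] uv 263.4 178.2
white ztop 0.1417 n 105 mean [0.3613 0.2742 0.141 ] mid [0.3612 0.274  0.1406] [0.027 0.028 0.006] uv 323.9 172.3
pink ztop 0.142 n 81 mean [0.3604 0.1715 0.1412] mid [0.3606 0.1706 0.1408] [0.027 0.027 0.005] uv 338.1 146.2
yellow ztop 0.1259 n 116 mean [0.4691 0.4304 0.125 ] mid [0.4694 0.4286 0.1248] [0.025 0.025 0.006] uv 240.6 211.6
green ztop 0.1419 n 158 mean [0.3656 0.4207 0.141 ] mid [0.3656 0.4196 0.1406] [0.027 0.028 0.005] uv 296.6 219.2
pad red 77 [0.6082 0.1028 0.0117] 0.0117 ((607.8285522460938, 102.66682434082031), (27.16051483154297, 40.07152557373047), 82.84676361083984)
pad blue 112 [0.6156 0.1878 0.0119] 0.0119 ((615.7238159179688, 187.73411560058594), (32.6684455871582, 41.26004409790039), 88.76300811767578)
pad black 82 [0.62
[... 1039 characters left out ...]
184 0.1409] [0.027 0.027 0.006] uv 169.3 247.7
pad red 776 [0.6027 0.1233 0.0101] 0.0102 ((602.7473754882812, 123.59326171875), (67.42153930664062, 59.29903793334961), 84.20464324951172)
pad blue 798 [0.6108 0.2058 0.0101] 0.0102 ((610.9722900390625, 205.8271026611328), (69.63372039794922, 60.653255462646484), 85.05403900146484)
pad black 0 [nan nan nan] nan ((0.0, 0.0), (0.0, 0.0), 0.0)
rim 863 [0.6051 0.2041 0.0504] ((605.3525390625, 211.82591247558594), (267.7184753417969, 86.72516632080078), 84.43510437011719) 0.05090926195270362
mat z 0.0021380372487805888
  return _methods._mean(a, axis=axis, dtype=dtype,
  ret = ret.dtype.type(ret / rcount)
<stdin>:21: RuntimeWarning: Mean of empty slice.
  ret = um.true_divide(
```

View pics/crop.png

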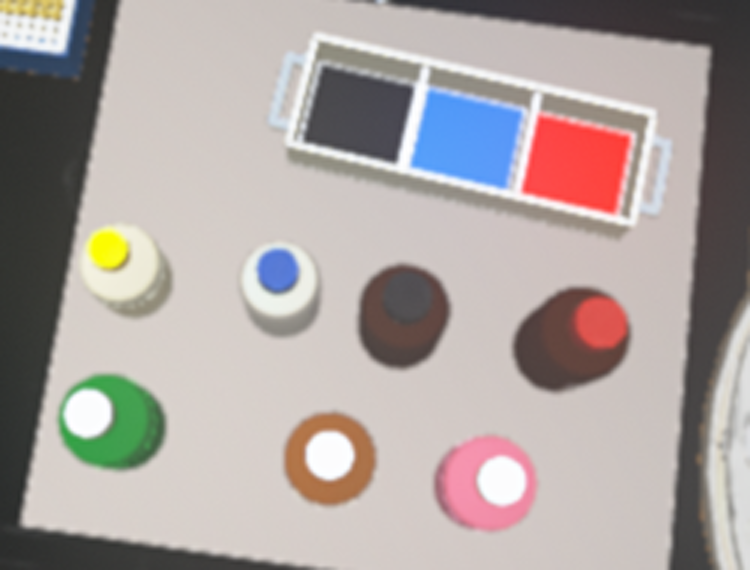

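The crop confirms unambiguous red, black and blue caps and matching pad colours. I'll refine the caddy pose from the rim points.

```bash
python3 - <<'E'
from h import *
from scipy.optimize import minimize
for n in("scene","top"):
    D=np.load(n+"0.npz");d=D["d"];v,u=np.nonzero(d>0);z=d[v,u];K=D["K"]
    P=(np.c_[(u-K[0,2])/K[0,0]*z,-(v-K[1,2])/K[1,1]*z,-z,np.ones(len(z))]@np.linalg.inv(D["W"]).T)[:,:3]
    m=(abs(P[:,0]-.605)<.08)&(abs(P[:,1]-.21)<.15)&(abs(P[:,2]-.0515)<.003); Q=P[m]
    def loc(p):
        c,s=np.cos(p[2]),np.sin(p[2]); dx,dy=Q[:,0]-p[0],Q[:,1]-p[1]
        return c*dx+s*dy,-s*dx+c*dy
    def cost(p):
        x,y=loc(p)
        a=np.maximum(abs(abs(x)-.041)-.002,0)+np.maximum(abs(y)-.125,0)
        b=np.abs(y[:,None]-np.array([-.123,-.041,.041,.123])).min(1)-.002
        b=np.maximum(b,0)+np.maximum(abs(x)-.043,0)
        return np.minimum(np.minimum(a,b),.006).sum()
    best=min((minimize(cost,[.605+i,.210+j,-.1],method="Nelder-Mead",options=dict(initial_simplex=np.array([[.605+i,.21+j,-.1],[.609+i,.21+j,-.1],[.605+i,.214+j,-.1],[.605+i,.21+j,-.07]]))) for i in(-.004,0,.004) for j in(-.006,-.002,.002,.006)),key=lambda r:r.fun)
    p=best.x; print(n,len(Q),p.round(4),best.fun/len(Q))
    for k in(-1,0,1): print(k,(p[:2]+.082*k*np.array([-np.sin(p[2]),np.cos(p[2])])).round(4))
E
```

```text
scene 451 [ 0.6037  0.2064 -0.0964] 9.775673595459222e-05
-1 [0.5958 0.1247]
0 [0.6037 0.2064]
1 [0.6116 0.288 ]
top 629 [ 0.6047  0.2054 -0.0968] 2.803977078370258e-05
-1 [0.5967 0.1238]
0 [0.6047 0.2054]
1 [0.6126 0.2871]
```

```bash
python3 - <<'E'
from h import *
H=np.full((12,18),np.nan)
for n in("scene","top"):
    D=np.load(n+"0.npz");d=D["d"];v,u=np.nonzero(d>0);z=d[v,u];K=D["K"]
    P=(np.c_[(u-K[0,2])/K[0,0]*z,-(v-K[1,2])/K[1,1]*z,-z,np.ones(len(z))]@np.linalg.inv(D["W"]).T)[:,:3]
    for p in P:
        i=int(np.floor((p[0]-.1)/.06));j=int(np.floor((p[1]+.9)/.06))
        if 0<=i<12 and 0<=j<18: H[i,j]=np.nanmax([H[i,j],p[2]])
    if n=="scene":
        F=np.linalg.inv(D["W"])[:3,3]
        for nm,c in dict(red=(.4615,.1235),black=(.464,.2385),blue=(.4725,.321)).items():
            r=np.hypot(P[:,0]-c[0],P[:,1]-c[1]); o=[]
            for zz in np.arange(.08,.158,.005):
                m=(r<.04)&(abs(P[:,2]-zz)<.0025); o.append((round(zz*1000),round(np.percentile(r[m],60)*1000,1) if m.sum()>3 else None))
            print(nm,o)
print("y:",[round(-.9+.06*j,2) for j in range(18)])
for i in range(12): print(round(.1+.06*i,2),["--" if np.isnan(h) else int(h*100) for h in H[i]])
E
```

```text
red [(80, np.float64(29.6)), (85, np.float64(30.0)), (90, np.float64(29.9)), (95, np.float64(29.9)), (100, np.float64(29.3)), (105, np.float64(28.1)), (110, np.float64(27.2)), (115, np.float64(24.1)), (120, np.float64(19.7)), (125, np.float64(14.4)), (130, np.float64(12.1)), (135, np.float64(14.7)), (140, np.float64(14.9)), (145, np.float64(14.8)), (150, np.float64(14.7)), (155, np.float64(12.4))]
black [(80, np.float64(28.9)), (85, np.float64(29.1)), (90, np.float64(28.3)), (95, np.float64(27.4)), (100, np.float64(25.9)), (105, np.float64(22.2)), (110, np.float64(17.0)), (115, np.float64(13.1)), (120, np.float64(15.1)), (125, np.float64(15.1)), (130, np.float64(15.0)), (135, np.float64(14.3)), (140, np.float64(11.7)), (145, None), (150, None), (155, None)]
blue [(80, np.float64(26.9)), (85, np.float64(25.9)), (90, np.float64(23.7)), (95, np.float64(19.7)), (100, np.float64(14.6)), (105, np.float64(12.8)), (110, np.float64(14.0)), (115, np.float64(13.9)), (120, np.float64(13.7)), (125, np.float64(11.0)), (130, None), (135, None), (140, None), (145, None), (150, None), (155, None)]
y:
[... 471 characters left out ...]
--', '--', '--', '--', '--', 26, 28, 21, 21, 21, 22, 22, 20, 21, 21, 0, 14]
0.4 ['--', '--', 23, 24, '--', 21, 26, 29, 21, 21, 21, 20, 22, 20, 21, 21, 15, 15]
0.46 ['--', '--', '--', '--', '--', '--', '--', 28, 20, 21, 21, 21, 21, 21, 21, 21, 15, 15]
0.52 ['--', '--', '--', '--', '--', '--', '--', 27, '--', 21, 32, 32, 35, 35, 21, 20, 5, 5]
0.58 ['--', '--', '--', '--', '--', '--', '--', 27, '--', '--', 31, 23, 33, 35, 21, 0, 5, 5]
0.64 ['--', '--', '--', '--', '--', '--', '--', 25, '--', 18, 10, 22, 34, 34, 10, 0, 0, 5]
0.7 ['--', '--', '--', '--', '--', '--', 0, 14, '--', 13, '--', '--', '--', 34, 10, 0, 0, 0]
0.76 ['--', '--', 0, 0, 0, 0, 0, '--', '--', '--', '--', '--', 0, 0, 7, 7, 0, 7]
```

>>> {"name": "apply_moves", "arguments": {"targets": [{"xyz": [0, 0, -0.11]}, {"xyz": [0, 0, -0.11]}, {"xyz": [0, 0, -0.11]}, {"xyz": [0, 0, -0.11]}, {"xyz": [0, -0.1, 0]}, {"xyz": [0, -0.1, 0]}, {"xyz": [0, -0.1, 0]}, {"xyz": [0, -0.1, 0]}, {"xyz": [0, -0.1, 0]}, {"xyz": [0, 0, 0]}], "fingers": 1}}

```text
schema error: expected keys xyz, turn
```

>>> {"name": "apply_moves", "arguments": {"targets": [{"xyz": [0, 0, -0.11], "turn": [0, 0, 0]}, {"xyz": [0, 0, -0.11], "turn": [0, 0, 0]}, {"xyz": [0, 0, -0.11], "turn": [0, 0, 0]}, {"xyz": [0, 0, -0.11], "turn": [0, 0, 0]}, {"xyz": [0, -0.1, 0], "turn": [0, 0, 0]}, {"xyz": [0, -0.1, 0], "turn": [0, 0, 0]}, {"xyz": [0, -0.1, 0], "turn": [0, 0, 0]}, {"xyz": [0, -0.1, 0], "turn": [0, 0, 0]}, {"xyz": [0, -0.1, 0], "turn": [0, 0, 0]}, {"xyz": [0, 0, 0], "turn": [0, 0, 0]}], "fingers": 1, "newtons": 60}}

```text
time_s: 2.0
tool_pos: [0.1503, -0.3674, 0.4088]
ee_rot: [[0.926, 0.378, 0.001], [0.378, -0.926, -0.003], [-0.001, 0.003, -1.0]]
ft_force: [0.1, -0.7, 1.2]
opening: 1.0
finger_force: 0.0
```

>>> {"name": "apply_moves", "arguments": {"targets": [{"xyz": [0.0925, -0.0043, 0], "turn": [0, 0, -0.0589]}, {"xyz": [0.0925, -0.0043, 0], "turn": [0, 0, -0.0589]}, {"xyz": [0.0925, -0.0043, 0], "turn": [0, 0, -0.0589]}, {"xyz": [0.0925, -0.0043, 0], "turn": [0, 0, -0.0589]}, {"xyz": [0.0925, -0.0043, 0], "turn": [0, 0, -0.0589]}, {"xyz": [0.0925, -0.0043, 0], "turn": [0, 0, -0.0589]}, {"xyz": [0.0925, -0.0043, 0], "turn": [0, 0, -0.0589]}, {"xyz": [0.0925, -0.0043, 0], "turn": [0, 0, -0.0589]}, {"xyz": [0.0925, -0.0043, 0], "turn": [0, 0, -0.0589]}, {"xyz": [0.0925, -0.0043, 0], "turn": [0, 0, -0.0589]}, {"xyz": [0.0925, -0.0043, 0], "turn": [0, 0, -0.0589]}, {"xyz": [0.0925, -0.0043, 0], "turn": [0, 0, -0.0589]}]}}

```text
time_s: 3.2
tool_pos: [0.3998, -0.0271, 0.4072]
ee_rot: [[0.069, 0.998, 0.0], [0.998, -0.069, 0.0], [0.0, 0.0, -1.0]]
ft_force: [-0.1, 0.2, -0.5]
opening: 1.004
finger_force: 0.0
```

>>> {"name": "apply_moves", "arguments": {"targets": [{"xyz": [0.0925, -0.0043, 0], "turn": [0, 0, -0.0589]}, {"xyz": [0.0925, -0.0043, 0], "turn": [0, 0, -0.0589]}, {"xyz": [0.0925, -0.0043, 0], "turn": [0, 0, -0.0589]}, {"xyz": [0.0925, -0.0043, 0], "turn": [0, 0, -0.0589]}, {"xyz": [0, 0, 0], "turn": [0, 0, 0.0945]}, {"xyz": [0, 0, 0], "turn": [0, 0, 0.0945]}, {"xyz": [0, 0, 0], "turn": [0, 0, 0]}]}}

```text
time_s: 3.9
tool_pos: [0.3829, 0.1183, 0.4073]
ee_rot: [[0.001, 1.0, 0.0], [1.0, -0.001, 0.0], [0.0, 0.0, -1.0]]
ft_force: [0.5, -0.4, -0.1]
opening: 1.0
finger_force: 0.0
```

>>> {"name": "apply_moves", "arguments": {"targets": [{"xyz": [0.006, 0.098, 0], "turn": [0, 0, 0]}, {"xyz": [0.007, 0.0985, 0], "turn": [0, 0, 0]}, {"xyz": [0, 0, 0.11], "turn": [0, 0, 0]}, {"xyz": [0, 0, 0.11], "turn": [0, 0, 0]}, {"xyz": [0, 0, 0.11], "turn": [0, 0, 0]}, {"xyz": [0, 0, 0.11], "turn": [0, 0, 0]}, {"xyz": [0, 0, 0.1], "turn": [0, 0, 0]}, {"xyz": [0, 0, 0.05], "turn": [0, 0, 0]}, {"xyz": [0, 0, 0], "turn": [0, 0, 0]}, {"xyz": [0, 0, 0], "turn": [0, 0, 0]}]}}

```text
time_s: 4.9
tool_pos: [0.4616, 0.1229, 0.1719]
ee_rot: [[-0.002, 1.0, -0.0], [1.0, 0.002, -0.0], [-0.0, -0.0, -1.0]]
ft_force: [0.8, -0.5, -0.0]
opening: 1.003
finger_force: 0.0
```

```bash
python3 - <<'E'
from h import *
im,d,K,W=shot("scene"); 
c=im[60:260,180:430]
im2,d,K,W=shot("top")
cv2.imwrite("pics/g1.png",np.vstack([cv2.resize(c,(500,300)),cv2.resize(im2[90:300,150:400],(500,300))]))
print(read_state()["tool_pos"])
E
```

```text
[0.46273248 0.12315313 0.17353567]
```

View pics/g1.png

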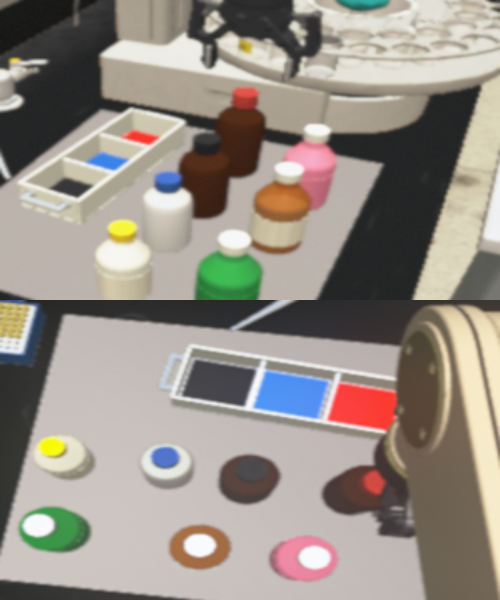

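The gripper straddles the red cap, which is at about (245,98) in the upper half of the view, with the fingers along x. I'm descending to grip it.

>>> {"name": "apply_moves", "arguments": {"targets": [{"xyz": [0, 0, 0.031], "turn": [0, 0, 0]}, {"xyz": [0, 0, 0.031], "turn": [0, 0, 0]}, {"xyz": [0, 0, 0.031], "turn": [0, 0, 0]}, {"xyz": [0, 0, 0.031], "turn": [0, 0, 0]}, {"xyz": [0, 0, 0], "turn": [0, 0, 0]}, {"xyz": [0, 0, 0], "turn": [0, 0, 0]}]}}

```text
time_s: 5.6
tool_pos: [0.4608, 0.123, 0.1211]
ee_rot: [[-0.001, 1.0, -0.001], [1.0, 0.001, -0.0], [-0.0, -0.001, -1.0]]
ft_force: [-0.0, 0.7, 0.6]
opening: 0.999
finger_force: 0.0
```

>>> {"name": "apply_moves", "arguments": {"targets": [{"xyz": [0, 0, 0], "turn": [0, 0, 0]}, {"xyz": [0, 0, 0], "turn": [0, 0, 0]}, {"xyz": [0, 0, 0], "turn": [0, 0, 0]}, {"xyz": [0, 0, 0], "turn": [0, 0, 0]}, {"xyz": [0, 0, 0], "turn": [0, 0, 0]}, {"xyz": [0, 0, 0], "turn": [0, 0, 0]}, {"xyz": [0, 0, 0], "turn": [0, 0, 0]}, {"xyz": [0, 0, 0], "turn": [0, 0, 0]}, {"xyz": [0, 0, 0], "turn": [0, 0, 0]}, {"xyz": [0, 0, 0], "turn": [0, 0, 0]}], "fingers": -1, "newtons": 50}}

```text
time_s: 6.6
tool_pos: [0.4618, 0.1232, 0.1223]
ee_rot: [[-0.0, 1.0, 0.001], [1.0, 0.0, 0.0], [0.0, 0.001, -1.0]]
ft_force: [0.6, 0.6, 5.1]
opening: 0.361
finger_force: 49.5
```

>>> {"name": "apply_moves", "arguments": {"targets": [{"xyz": [0, 0, -0.015], "turn": [0, 0, 0]}, {"xyz": [0, 0, -0.03], "turn": [0, 0, 0]}, {"xyz": [0, 0, -0.05], "turn": [0, 0, 0]}, {"xyz": [0, 0, -0.05], "turn": [0, 0, 0]}, {"xyz": [0, 0, -0.05], "turn": [0, 0, 0]}, {"xyz": [0, 0, -0.035], "turn": [0, 0, 0]}, {"xyz": [0, 0, -0.02], "turn": [0, 0, 0]}, {"xyz": [0, 0, 0], "turn": [0, 0, 0]}, {"xyz": [0, 0, 0], "turn": [0, 0, 0]}, {"xyz": [0, 0, 0], "turn": [0, 0, 0]}]}}

```text
time_s: 7.6
tool_pos: [0.4606, 0.123, 0.2204]
ee_rot: [[-0.0, 1.0, -0.002], [1.0, 0.0, -0.0], [-0.0, -0.002, -1.0]]
ft_force: [0.1, 0.7, -2.7]
opening: 0.362
finger_force: 49.7
```

>>> {"name": "apply_moves", "arguments": {"targets": [{"xyz": [0.001, 0.02, 0], "turn": [0, 0, 0]}, {"xyz": [0.001, 0.05, 0], "turn": [0, 0, 0]}, {"xyz": [0, 0.07, 0], "turn": [0, 0, 0]}, {"xyz": [0, 0.07, 0], "turn": [0, 0, 0]}, {"xyz": [0, 0.06, 0], "turn": [0, 0, 0]}, {"xyz": [0, 0.045, 0], "turn": [0, 0, 0]}, {"xyz": [0, 0.021, 0], "turn": [0, 0, 0]}, {"xyz": [0, 0, 0], "turn": [0, 0, 0]}, {"xyz": [0, 0, 0], "turn": [0, 0, 0]}, {"xyz": [0, 0, 0], "turn": [0, 0, 0]}]}}

```text
time_s: 8.6
tool_pos: [0.5949, 0.124, 0.2216]
ee_rot: [[-0.001, 1.0, -0.001], [1.0, 0.001, -0.0], [-0.0, -0.001, -1.0]]
ft_force: [-0.2, -0.1, -2.2]
opening: 0.363
finger_force: 50.3
```

```bash
python3 - <<'E'
from h import *
im,d,K,W=shot("scene"); np.savez("s2.npz",im=im,d=d,K=K,W=W)
im2,d2,K2,W2=shot("top")
cv2.imwrite("pics/g2.png",np.vstack([cv2.resize(im[60:220,180:380],(500,300)),cv2.resize(im2[90:300,150:400],(500,300))]))
print(read_state()["tool_pos"],read_state()["ft_force"])
E
```

```text
[0.59516312 0.12403481 0.22196719] [-1.0188295   0.40626205 -2.82272457]
```

View pics/g2.png

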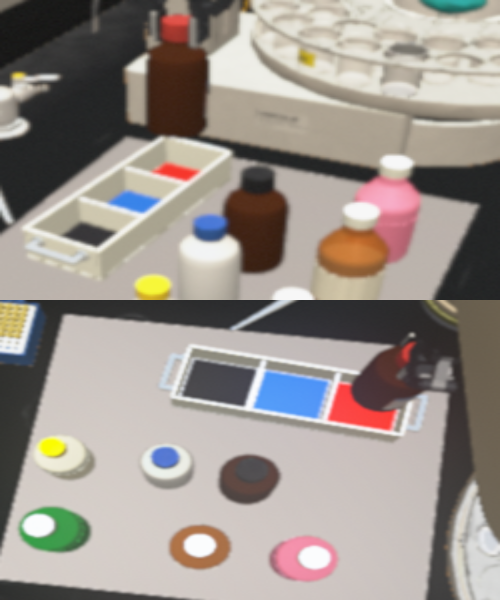

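The red bottle hangs upright over the red pocket, at about (178,85) in the upper half of the view. I'm lowering it.

>>> {"name": "apply_moves", "arguments": {"targets": [{"xyz": [0, 0, 0.02], "turn": [0, 0, 0]}, {"xyz": [0, 0, 0.04], "turn": [0, 0, 0]}, {"xyz": [0, 0, 0.05], "turn": [0, 0, 0]}, {"xyz": [0, 0, 0.04], "turn": [0, 0, 0]}, {"xyz": [0, 0, 0.03], "turn": [0, 0, 0]}, {"xyz": [0, 0, 0.02], "turn": [0, 0, 0]}, {"xyz": [0, 0, 0.009], "turn": [0, 0, 0]}, {"xyz": [0, 0, 0], "turn": [0, 0, 0]}, {"xyz": [0, 0, 0], "turn": [0, 0, 0]}]}}

```text
time_s: 9.6
tool_pos: [0.5962, 0.124, 0.1389]
ee_rot: [[-0.0, 1.0, 0.001], [1.0, 0.0, 0.0], [0.0, 0.001, -1.0]]
ft_force: [0.4, -0.3, -2.8]
opening: 0.363
finger_force: 50.3
```

>>> {"name": "apply_moves", "arguments": {"targets": [{"xyz": [0, 0, 0.004], "turn": [0, 0, 0]}, {"xyz": [0, 0, 0.004], "turn": [0, 0, 0]}, {"xyz": [0, 0, 0.004], "turn": [0, 0, 0]}, {"xyz": [0, 0, 0.003], "turn": [0, 0, 0]}, {"xyz": [0, 0, 0], "turn": [0, 0, 0]}, {"xyz": [0, 0, 0], "turn": [0, 0, 0]}]}}

```text
time_s: 10.2
tool_pos: [0.5956, 0.1239, 0.132]
ee_rot: [[-0.0, 1.0, -0.0], [1.0, 0.0, -0.0], [-0.0, -0.0, -1.0]]
ft_force: [-1.3, 0.4, -2.6]
opening: 0.362
finger_force: 50.3
```

Not down yet, so I'm inching lower.

>>> {"name": "apply_moves", "arguments": {"targets": [{"xyz": [0, 0, 0.0025], "turn": [0, 0, 0]}, {"xyz": [0, 0, 0], "turn": [0, 0, 0]}, {"xyz": [0, 0, 0.0025], "turn": [0, 0, 0]}, {"xyz": [0, 0, 0], "turn": [0, 0, 0]}, {"xyz": [0, 0, 0], "turn": [0, 0, 0]}]}}

```text
time_s: 10.7
tool_pos: [0.5959, 0.124, 0.1304]
ee_rot: [[-0.0, 1.0, 0.001], [1.0, 0.0, 0.0], [0.0, 0.001, -1.0]]
ft_force: [-0.7, -0.5, -0.8]
opening: 0.364
finger_force: 50.4
```

>>> {"name": "apply_moves", "arguments": {"targets": [{"xyz": [0, 0, 0.002], "turn": [0, 0, 0]}, {"xyz": [0, 0, 0], "turn": [0, 0, 0]}, {"xyz": [0, 0, 0], "turn": [0, 0, 0]}]}}

```text
time_s: 11.0
tool_pos: [0.5961, 0.1241, 0.1304]
ee_rot: [[-0.001, 1.0, 0.001], [1.0, 0.001, 0.0], [0.0, 0.001, -1.0]]
ft_force: [-1.4, 0.1, 5.4]
opening: 0.364
finger_force: 51.0
```

>>> {"name": "apply_moves", "arguments": {"targets": [{"xyz": [0, 0, 0], "turn": [0, 0, 0]}, {"xyz": [0, 0, 0], "turn": [0, 0, 0]}, {"xyz": [0, 0, 0], "turn": [0, 0, 0]}, {"xyz": [0, 0, 0], "turn": [0, 0, 0]}, {"xyz": [0, 0, 0], "turn": [0, 0, 0]}, {"xyz": [0, 0, 0], "turn": [0, 0, 0]}, {"xyz": [0, 0, 0], "turn": [0, 0, 0]}, {"xyz": [0, 0, 0], "turn": [0, 0, 0]}], "fingers": 0.7}}

```text
time_s: 11.8
tool_pos: [0.5957, 0.1239, 0.1293]
ee_rot: [[-0.0, 1.0, -0.0], [1.0, 0.0, 0.0], [0.0, -0.0, -1.0]]
ft_force: [0.6, 0.7, -0.6]
opening: 0.853
finger_force: 0.0
```

>>> {"name": "apply_moves", "arguments": {"targets": [{"xyz": [0, 0, -0.03], "turn": [0, 0, 0]}, {"xyz": [0, 0, -0.09], "turn": [0, 0, 0]}, {"xyz": [0, 0, -0.09], "turn": [0, 0, 0]}, {"xyz": [0, 0, -0.09], "turn": [0, 0, 0]}, {"xyz": [0.082, -0.0515, 0], "turn": [0, 0, 0]}, {"xyz": [0.082, -0.0515, 0], "turn": [0, 0, 0]}, {"xyz": [0.082, -0.0515, 0], "turn": [0, 0, 0]}, {"xyz": [0.082, -0.0515, 0], "turn": [0, 0, 0]}, {"xyz": [0.082, -0.0515, 0], "turn": [0, 0, 0]}, {"xyz": [0.082, -0.0515, 0], "turn": [0, 0, 0]}, {"xyz": [0, 0, 0], "turn": [0, 0, 0]}, {"xyz": [0, 0, 0], "turn": [0, 0, 0]}]}}

```text
time_s: 13.0
tool_pos: [0.4717, 0.3214, 0.2503]
ee_rot: [[-0.003, 1.0, 0.001], [1.0, 0.003, 0.0], [0.0, 0.001, -1.0]]
ft_force: [-0.5, 0.1, -0.3]
opening: 0.847
finger_force: 0.0
```

```bash
python3 - <<'E'
from h import *
im,d,K,W=shot("scene")
im2,d2,K2,W2=shot("top")
cv2.imwrite("pics/g3.png",np.vstack([cv2.resize(im[60:260,180:430],(500,300)),cv2.resize(im2[90:300,150:400],(500,300))]))
v,u=np.nonzero(d>0);z=d[v,u]
P=(np.c_[(u-K[0,2])/K[0,0]*z,-(v-K[1,2])/K[1,1]*z,-z,np.ones(len(z))]@np.linalg.inv(W).T)[:,:3]
for nm,g in dict(red=(.596,.124,.14,.17),blue=(.4725,.321,.1,.135)).items():
    m=(np.hypot(P[:,0]-g[0],P[:,1]-g[1])<.04)&(P[:,2]>g[2])&(P[:,2]<g[3]); t=np.percentile(P[m,2],95); a=P[m&(P[:,2]>t-.004)]
    print(nm,t,((a.min(0)+a.max(0))/2).round(4),len(a))
E
```

```text
red 0.16325776964941724 [0.591  0.1237 0.1616] 44
blue 0.12532582559805794 [0.4718 0.3214 0.1237] 101
```

View pics/g3.png

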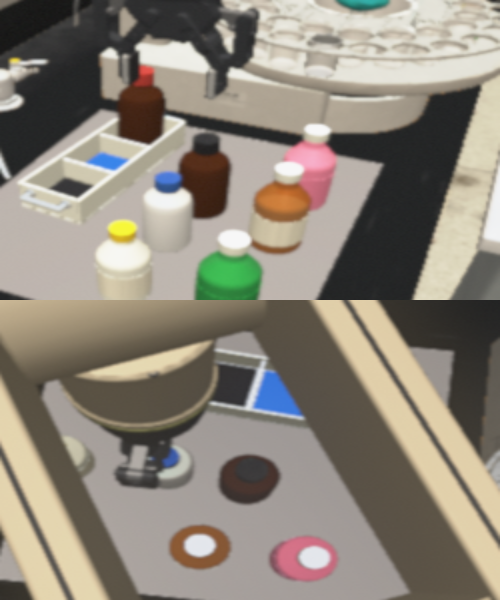

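The red bottle stands in its pocket, with its top at 0.163 m as expected. The blue cap at (167,182) is under the gripper and hasn't moved. I'm descending on blue.

>>> {"name": "apply_moves", "arguments": {"targets": [{"xyz": [0, 0, 0.07], "turn": [0, 0, 0]}, {"xyz": [0, 0, 0.07], "turn": [0, 0, 0]}, {"xyz": [0, 0, 0.07], "turn": [0, 0, 0]}, {"xyz": [0, 0, 0.06], "turn": [0, 0, 0]}, {"xyz": [0, 0, 0.05], "turn": [0, 0, 0]}, {"xyz": [0, 0, 0.035], "turn": [0, 0, 0]}, {"xyz": [0, 0, 0.024], "turn": [0, 0, 0]}, {"xyz": [0, 0, 0], "turn": [0, 0, 0]}, {"xyz": [0, 0, 0], "turn": [0, 0, 0]}]}}

```text
time_s: 14.0
tool_pos: [0.4726, 0.3207, 0.0985]
ee_rot: [[-0.0, 1.0, 0.001], [1.0, 0.0, 0.0], [0.0, 0.001, -1.0]]
ft_force: [0.3, 0.1, 0.3]
opening: 0.854
finger_force: 0.0
```

>>> {"name": "apply_moves", "arguments": {"targets": [{"xyz": [0, 0, 0], "turn": [0, 0, 0]}, {"xyz": [0, 0, 0], "turn": [0, 0, 0]}, {"xyz": [0, 0, 0], "turn": [0, 0, 0]}, {"xyz": [0, 0, 0], "turn": [0, 0, 0]}, {"xyz": [0, 0, 0], "turn": [0, 0, 0]}, {"xyz": [0, 0, 0], "turn": [0, 0, 0]}, {"xyz": [0, 0, 0], "turn": [0, 0, 0]}, {"xyz": [0, 0, 0], "turn": [0, 0, 0]}, {"xyz": [0, 0, 0], "turn": [0, 0, 0]}, {"xyz": [0, 0, 0], "turn": [0, 0, 0]}], "fingers": -1, "newtons": 50}}

```text
time_s: 15.0
tool_pos: [0.4724, 0.321, 0.0986]
ee_rot: [[-0.001, 1.0, 0.001], [1.0, 0.001, 0.001], [0.001, 0.001, -1.0]]
ft_force: [-0.8, -0.5, 5.9]
opening: 0.307
finger_force: 48.9
```

>>> {"name": "apply_moves", "arguments": {"targets": [{"xyz": [0, 0, -0.015], "turn": [0, 0, 0]}, {"xyz": [0, 0, -0.03], "turn": [0, 0, 0]}, {"xyz": [0, 0, -0.05], "turn": [0, 0, 0]}, {"xyz": [0, 0, -0.05], "turn": [0, 0, 0]}, {"xyz": [0, 0, -0.05], "turn": [0, 0, 0]}, {"xyz": [0, 0, -0.035], "turn": [0, 0, 0]}, {"xyz": [0, 0, -0.02], "turn": [0, 0, 0]}, {"xyz": [0, 0, 0], "turn": [0, 0, 0]}, {"xyz": [0, 0, 0], "turn": [0, 0, 0]}, {"xyz": [0, 0, 0], "turn": [0, 0, 0]}]}}

```text
time_s: 16.0
tool_pos: [0.4713, 0.3203, 0.1963]
ee_rot: [[-0.0, 1.0, -0.002], [1.0, 0.0, -0.001], [-0.001, -0.002, -1.0]]
ft_force: [0.4, -0.2, -3.4]
opening: 0.311
finger_force: 49.2
```

>>> {"name": "apply_moves", "arguments": {"targets": [{"xyz": [0, 0.04, 0], "turn": [0, 0, 0]}, {"xyz": [0, 0.07, 0], "turn": [0, 0, 0]}, {"xyz": [0, 0.08, 0], "turn": [0, 0, 0]}, {"xyz": [0, 0.07, 0], "turn": [0, 0, 0]}, {"xyz": [-0.02, 0.05, 0], "turn": [0, 0, 0]}, {"xyz": [-0.05, 0.019, 0], "turn": [0, 0, 0]}, {"xyz": [-0.07, 0, 0], "turn": [0, 0, 0]}, {"xyz": [-0.07, 0, 0], "turn": [0, 0, 0]}, {"xyz": [-0.05, 0, 0], "turn": [0, 0, 0]}, {"xyz": [-0.027, 0, 0], "turn": [0, 0, 0]}, {"xyz": [0, 0, 0], "turn": [0, 0, 0]}, {"xyz": [0, 0, 0], "turn": [0, 0, 0]}]}}

```text
time_s: 17.2
tool_pos: [0.6035, 0.2066, 0.1977]
ee_rot: [[-0.0, 1.0, -0.0], [1.0, 0.0, 0.001], [0.001, -0.0, -1.0]]
ft_force: [-0.2, 0.4, -1.7]
opening: 0.309
finger_force: 50.1
```

```bash
python3 - <<'E'
from h import *
im,d,K,W=shot("scene")
im2,d2,K2,W2=shot("top")
cv2.imwrite("pics/g4.png",np.vstack([cv2.resize(im[60:260,180:430],(500,300)),cv2.resize(im2[90:300,150:400],(500,300))]))
print(read_state()["tool_pos"])
E
```

```text
[0.60350033 0.20708296 0.19773604]
```

View pics/g4.png

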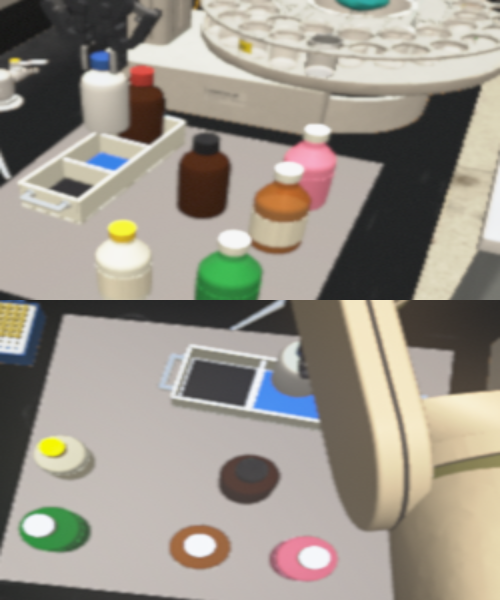

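The blue bottle hangs upright over the middle (blue) pocket, at about (105,90) in the upper half of the view. I'm lowering it.

>>> {"name": "apply_moves", "arguments": {"targets": [{"xyz": [0, 0, 0.02], "turn": [0, 0, 0]}, {"xyz": [0, 0, 0.04], "turn": [0, 0, 0]}, {"xyz": [0, 0, 0.05], "turn": [0, 0, 0]}, {"xyz": [0, 0, 0.04], "turn": [0, 0, 0]}, {"xyz": [0, 0, 0.03], "turn": [0, 0, 0]}, {"xyz": [0, 0, 0.02], "turn": [0, 0, 0]}, {"xyz": [0, 0, 0.01], "turn": [0, 0, 0]}, {"xyz": [0, 0, 0.006], "turn": [0, 0, 0]}, {"xyz": [0, 0, 0], "turn": [0, 0, 0]}, {"xyz": [0, 0, 0], "turn": [0, 0, 0]}]}}

```text
time_s: 18.3
tool_pos: [0.6042, 0.206, 0.1122]
ee_rot: [[-0.0, 1.0, 0.001], [1.0, 0.0, 0.0], [0.0, 0.001, -1.0]]
ft_force: [-0.3, 0.5, -3.1]
opening: 0.311
finger_force: 50.1
```

>>> {"name": "apply_moves", "arguments": {"targets": [{"xyz": [0, 0, 0.003], "turn": [0, 0, 0]}, {"xyz": [0, 0, 0.003], "turn": [0, 0, 0]}, {"xyz": [0, 0, 0.002], "turn": [0, 0, 0]}, {"xyz": [0, 0, 0], "turn": [0, 0, 0]}, {"xyz": [0, 0, 0], "turn": [0, 0, 0]}]}}

```text
time_s: 18.8
tool_pos: [0.6036, 0.2059, 0.108]
ee_rot: [[-0.0, 1.0, -0.0], [1.0, 0.0, -0.0], [-0.0, -0.0, -1.0]]
ft_force: [-0.7, 0.2, -3.0]
opening: 0.312
finger_force: 50.1
```

>>> {"name": "apply_moves", "arguments": {"targets": [{"xyz": [0, 0, 0.002], "turn": [0, 0, 0]}, {"xyz": [0, 0, 0], "turn": [0, 0, 0]}, {"xyz": [0, 0, 0.002], "turn": [0, 0, 0]}, {"xyz": [0, 0, 0], "turn": [0, 0, 0]}, {"xyz": [0, 0, 0], "turn": [0, 0, 0]}]}}

```text
time_s: 19.3
tool_pos: [0.6038, 0.206, 0.1067]
ee_rot: [[-0.0, 1.0, 0.0], [1.0, 0.0, 0.0], [0.0, 0.0, -1.0]]
ft_force: [-0.3, -0.1, -1.1]
opening: 0.309
finger_force: 50.3
```

>>> {"name": "apply_moves", "arguments": {"targets": [{"xyz": [0, 0, 0.002], "turn": [0, 0, 0]}, {"xyz": [0, 0, 0], "turn": [0, 0, 0]}, {"xyz": [0, 0, 0], "turn": [0, 0, 0]}]}}

```text
time_s: 19.6
tool_pos: [0.6041, 0.206, 0.1067]
ee_rot: [[-0.0, 1.0, 0.001], [1.0, 0.0, 0.0], [0.0, 0.001, -1.0]]
ft_force: [-0.7, -0.9, 5.3]
opening: 0.309
finger_force: 51.2
```

>>> {"name": "apply_moves", "arguments": {"targets": [{"xyz": [0, 0, 0], "turn": [0, 0, 0]}, {"xyz": [0, 0, 0], "turn": [0, 0, 0]}, {"xyz": [0, 0, 0], "turn": [0, 0, 0]}, {"xyz": [0, 0, 0], "turn": [0, 0, 0]}, {"xyz": [0, 0, 0], "turn": [0, 0, 0]}, {"xyz": [0, 0, 0], "turn": [0, 0, 0]}, {"xyz": [0, 0, 0], "turn": [0, 0, 0]}, {"xyz": [0, 0, 0], "turn": [0, 0, 0]}], "fingers": 0.7}}

```text
time_s: 20.4
tool_pos: [0.6036, 0.2059, 0.1057]
ee_rot: [[-0.0, 1.0, -0.0], [1.0, 0.0, -0.0], [-0.0, -0.0, -1.0]]
ft_force: [1.1, -0.9, -0.9]
opening: 0.849
finger_force: 0.0
```

>>> {"name": "apply_moves", "arguments": {"targets": [{"xyz": [0, 0, -0.03], "turn": [0, 0, 0]}, {"xyz": [0, 0, -0.11], "turn": [0, 0, 0]}, {"xyz": [0, 0, -0.11], "turn": [0, 0, 0]}, {"xyz": [0, 0, -0.11], "turn": [0, 0, 0]}, {"xyz": [0.02, -0.087, 0], "turn": [0, 0, 0]}, {"xyz": [0.02, -0.088, 0], "turn": [0, 0, 0]}, {"xyz": [0.02, -0.087, 0], "turn": [0, 0, 0]}, {"xyz": [0.021, -0.087, 0], "turn": [0, 0, 0]}, {"xyz": [0, 0, 0], "turn": [0, 0, 0]}, {"xyz": [0, 0, 0], "turn": [0, 0, 0]}]}}

```text
time_s: 21.4
tool_pos: [0.464, 0.2386, 0.2511]
ee_rot: [[-0.002, 1.0, 0.002], [1.0, 0.002, 0.001], [0.001, 0.002, -1.0]]
ft_force: [0.9, -1.2, 0.9]
opening: 0.851
finger_force: 0.0
```

```bash
python3 - <<'E'
from h import *
im,d,K,W=shot("scene")
cv2.imwrite("pics/g5.png",cv2.resize(im[60:260,180:430],None,fx=2,fy=2))
v,u=np.nonzero(d>0);z=d[v,u]
P=(np.c_[(u-K[0,2])/K[0,0]*z,-(v-K[1,2])/K[1,1]*z,-z,np.ones(len(z))]@np.linalg.inv(W).T)[:,:3]
for nm,g in dict(red=(.596,.124,.14,.17),blue=(.604,.206,.1,.145),black=(.464,.238,.11,.15)).items():
    m=(np.hypot(P[:,0]-g[0],P[:,1]-g[1])<.04)&(P[:,2]>g[2])&(P[:,2]<g[3]); t=np.percentile(P[m,2],95); a=P[m&(P[:,2]>t-.004)]
    print(nm,t,((a.min(0)+a.max(0))/2).round(4),len(a))
E
```

```text
red 0.1637041907597164 [0.5954 0.1236 0.1623] 68
blue 0.1326997381735505 [0.6037 0.2073 0.1317] 62
black 0.14042008913603696 [0.4632 0.2399 0.139 ] 100
```

View pics/g5.png

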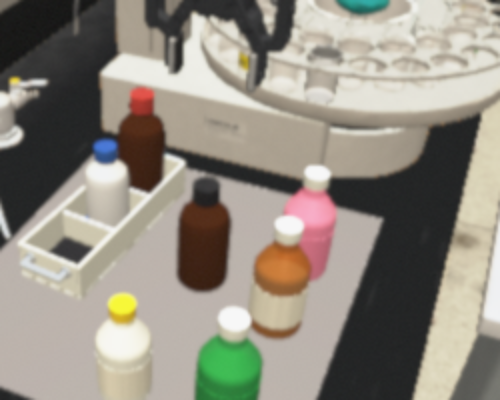

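Red at (142,140) and blue at (106,180) both stand in their pockets, within about 1 mm of centre. Black at (205,235) is next.

>>> {"name": "apply_moves", "arguments": {"targets": [{"xyz": [0, 0, 0.07], "turn": [0, 0, 0]}, {"xyz": [0, 0, 0.07], "turn": [0, 0, 0]}, {"xyz": [0, 0, 0.06], "turn": [0, 0, 0]}, {"xyz": [0, 0, 0.05], "turn": [0, 0, 0]}, {"xyz": [0, 0, 0.045], "turn": [0, 0, 0]}, {"xyz": [0, 0, 0.035], "turn": [0, 0, 0]}, {"xyz": [0, 0, 0.021], "turn": [0, 0, 0]}, {"xyz": [0, 0, 0], "turn": [0, 0, 0]}, {"xyz": [0, 0, 0], "turn": [0, 0, 0]}]}}

```text
time_s: 22.35
tool_pos: [0.4646, 0.2383, 0.1099]
ee_rot: [[-0.0, 1.0, 0.001], [1.0, 0.0, 0.0], [0.0, 0.001, -1.0]]
ft_force: [0.2, -0.9, 0.4]
opening: 0.848
finger_force: 0.0
```

>>> {"name": "apply_moves", "arguments": {"targets": [{"xyz": [0, 0, 0], "turn": [0, 0, 0]}, {"xyz": [0, 0, 0], "turn": [0, 0, 0]}, {"xyz": [0, 0, 0], "turn": [0, 0, 0]}, {"xyz": [0, 0, 0], "turn": [0, 0, 0]}, {"xyz": [0, 0, 0], "turn": [0, 0, 0]}, {"xyz": [0, 0, 0], "turn": [0, 0, 0]}, {"xyz": [0, 0, 0], "turn": [0, 0, 0]}, {"xyz": [0, 0, 0], "turn": [0, 0, 0]}, {"xyz": [0, 0, 0], "turn": [0, 0, 0]}, {"xyz": [0, 0, 0], "turn": [0, 0, 0]}], "fingers": -1, "newtons": 50}}

```text
time_s: 23.35
tool_pos: [0.4646, 0.2385, 0.1103]
ee_rot: [[-0.0, 1.0, 0.001], [1.0, 0.0, 0.001], [0.001, 0.001, -1.0]]
ft_force: [-0.4, -0.4, 5.0]
opening: 0.351
finger_force: 49.4
```

>>> {"name": "apply_moves", "arguments": {"targets": [{"xyz": [0, 0, -0.015], "turn": [0, 0, 0]}, {"xyz": [0, 0, -0.03], "turn": [0, 0, 0]}, {"xyz": [0, 0, -0.05], "turn": [0, 0, 0]}, {"xyz": [0, 0, -0.05], "turn": [0, 0, 0]}, {"xyz": [0, 0, -0.05], "turn": [0, 0, 0]}, {"xyz": [0, 0, -0.035], "turn": [0, 0, 0]}, {"xyz": [0, 0, -0.02], "turn": [0, 0, 0]}, {"xyz": [0, 0, 0], "turn": [0, 0, 0]}, {"xyz": [0, 0, 0], "turn": [0, 0, 0]}, {"xyz": [0, 0, 0], "turn": [0, 0, 0]}]}}

```text
time_s: 24.35
tool_pos: [0.4633, 0.238, 0.2079]
ee_rot: [[-0.0, 1.0, -0.002], [1.0, 0.0, -0.001], [-0.001, -0.002, -1.0]]
ft_force: [0.2, 0.1, -4.4]
opening: 0.347
finger_force: 49.9
```

>>> {"name": "apply_moves", "arguments": {"targets": [{"xyz": [0.03, 0.02, 0], "turn": [0, 0, 0]}, {"xyz": [0.05, 0.04, 0], "turn": [0, 0, 0]}, {"xyz": [0.0425, 0.06, 0], "turn": [0, 0, 0]}, {"xyz": [0, 0.07, 0], "turn": [0, 0, 0]}, {"xyz": [0, 0.07, 0], "turn": [0, 0, 0]}, {"xyz": [0, 0.06, 0], "turn": [0, 0, 0]}, {"xyz": [0, 0.035, 0], "turn": [0, 0, 0]}, {"xyz": [0, 0.015, 0], "turn": [0, 0, 0]}, {"xyz": [0, 0, 0], "turn": [0, 0, 0]}, {"xyz": [0, 0, 0], "turn": [0, 0, 0]}, {"xyz": [0, 0, 0], "turn": [0, 0, 0]}]}}

```text
time_s: 25.45
tool_pos: [0.6112, 0.2875, 0.2092]
ee_rot: [[-0.001, 1.0, -0.001], [1.0, 0.001, -0.0], [-0.0, -0.001, -1.0]]
ft_force: [-0.2, 0.4, -3.9]
opening: 0.344
finger_force: 50.4
```

```bash
python3 - <<'E'
from h import *
im,d,K,W=shot("scene")
cv2.imwrite("pics/g6.png",cv2.resize(im[60:260,180:430],None,fx=2,fy=2))
s=read_state();print(s["tool_pos"],s["ft_force"])
E
```

```text
[0.61130104 0.28757119 0.20944131] [-1.6793035   0.27156431 -4.34408246]
```

View pics/g6.png

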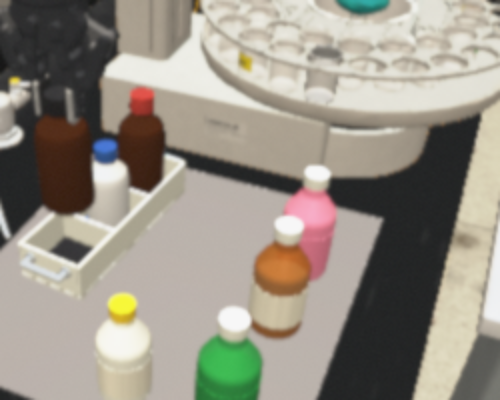

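The black bottle hangs upright over the black pocket, at about (63,165). I'm lowering it.

>>> {"name": "apply_moves", "arguments": {"targets": [{"xyz": [0, 0, 0.02], "turn": [0, 0, 0]}, {"xyz": [0, 0, 0.04], "turn": [0, 0, 0]}, {"xyz": [0, 0, 0.05], "turn": [0, 0, 0]}, {"xyz": [0, 0, 0.04], "turn": [0, 0, 0]}, {"xyz": [0, 0, 0.03], "turn": [0, 0, 0]}, {"xyz": [0, 0, 0.02], "turn": [0, 0, 0]}, {"xyz": [0, 0, 0.01], "turn": [0, 0, 0]}, {"xyz": [0, 0, 0.006], "turn": [0, 0, 0]}, {"xyz": [0, 0, 0], "turn": [0, 0, 0]}, {"xyz": [0, 0, 0], "turn": [0, 0, 0]}]}}

```text
time_s: 26.5
tool_pos: [0.6125, 0.2875, 0.1238]
ee_rot: [[-0.0, 1.0, 0.001], [1.0, 0.0, 0.001], [0.001, 0.001, -1.0]]
ft_force: [0.2, 1.0, -3.3]
opening: 0.348
finger_force: 50.5
```

>>> {"name": "apply_moves", "arguments": {"targets": [{"xyz": [0, 0, 0.003], "turn": [0, 0, 0]}, {"xyz": [0, 0, 0.003], "turn": [0, 0, 0]}, {"xyz": [0, 0, 0.003], "turn": [0, 0, 0]}, {"xyz": [0, 0, 0], "turn": [0, 0, 0]}, {"xyz": [0, 0, 0], "turn": [0, 0, 0]}]}}

```text
time_s: 27.0
tool_pos: [0.6119, 0.2873, 0.1192]
ee_rot: [[-0.0, 1.0, -0.0], [1.0, 0.0, -0.0], [-0.0, -0.0, -1.0]]
ft_force: [-1.3, 0.7, -3.5]
opening: 0.347
finger_force: 50.5
```

>>> {"name": "apply_moves", "arguments": {"targets": [{"xyz": [0, 0, 0.002], "turn": [0, 0, 0]}, {"xyz": [0, 0, 0], "turn": [0, 0, 0]}, {"xyz": [0, 0, 0], "turn": [0, 0, 0]}]}}

```text
time_s: 27.3
tool_pos: [0.612, 0.2873, 0.1185]
ee_rot: [[-0.0, 1.0, -0.0], [1.0, 0.0, -0.0], [-0.0, -0.0, -1.0]]
ft_force: [0.1, -0.3, -3.3]
opening: 0.349
finger_force: 50.5
```

>>> {"name": "apply_moves", "arguments": {"targets": [{"xyz": [0, 0, 0.002], "turn": [0, 0, 0]}, {"xyz": [0, 0, 0], "turn": [0, 0, 0]}, {"xyz": [0, 0, 0.001], "turn": [0, 0, 0]}, {"xyz": [0, 0, 0], "turn": [0, 0, 0]}, {"xyz": [0, 0, 0], "turn": [0, 0, 0]}]}}

```text
time_s: 27.8
tool_pos: [0.6123, 0.2875, 0.1184]
ee_rot: [[-0.0, 1.0, 0.001], [1.0, 0.0, 0.0], [0.0, 0.001, -1.0]]
ft_force: [-2.7, -0.4, 5.8]
opening: 0.349
finger_force: 51.4
```

It's in contact, so I'm releasing and rising clear.

>>> {"name": "apply_moves", "arguments": {"targets": [{"xyz": [0, 0, 0], "turn": [0, 0, 0]}, {"xyz": [0, 0, 0], "turn": [0, 0, 0]}, {"xyz": [0, 0, 0], "turn": [0, 0, 0]}, {"xyz": [0, 0, 0], "turn": [0, 0, 0]}, {"xyz": [0, 0, 0], "turn": [0, 0, 0]}, {"xyz": [0, 0, 0], "turn": [0, 0, 0]}, {"xyz": [0, 0, 0], "turn": [0, 0, 0]}, {"xyz": [0, 0, 0], "turn": [0, 0, 0]}], "fingers": 0.7}}

```text
time_s: 28.6
tool_pos: [0.612, 0.2873, 0.1173]
ee_rot: [[-0.0, 1.0, 0.0], [1.0, 0.0, -0.0], [-0.0, 0.0, -1.0]]
ft_force: [0.2, -0.5, -0.4]
opening: 0.85
finger_force: 0.0
```

>>> {"name": "apply_moves", "arguments": {"targets": [{"xyz": [0, 0, -0.03], "turn": [0, 0, 0]}, {"xyz": [0, 0, -0.1], "turn": [0, 0, 0]}, {"xyz": [0, 0, -0.1], "turn": [0, 0, 0]}, {"xyz": [0, 0, -0.1], "turn": [0, 0, 0]}, {"xyz": [0, -0.1, 0], "turn": [0, 0, 0]}, {"xyz": [0, -0.1, 0], "turn": [0, 0, 0]}, {"xyz": [0, -0.1, 0], "turn": [0, 0, 0]}, {"xyz": [0, -0.1, 0], "turn": [0, 0, 0]}, {"xyz": [0, 0, 0], "turn": [0, 0, 0]}, {"xyz": [0, 0, 0], "turn": [0, 0, 0]}]}}

```text
time_s: 29.6
tool_pos: [0.4517, 0.2876, 0.2507]
ee_rot: [[-0.002, 1.0, 0.002], [1.0, 0.002, 0.001], [0.001, 0.002, -1.0]]
ft_force: [0.4, 0.2, 0.3]
opening: 0.847
finger_force: 0.0
```

```bash
python3 - <<'E'
from h import *
im,d,K,W=shot("scene")
cv2.imwrite("pics/g7.png",cv2.resize(im[60:260,180:430],None,fx=2,fy=2))
v,u=np.nonzero(d>0);z=d[v,u]
P=(np.c_[(u-K[0,2])/K[0,0]*z,-(v-K[1,2])/K[1,1]*z,-z,np.ones(len(z))]@np.linalg.inv(W).T)[:,:3]
for nm,g in dict(red=(.596,.124,.14,.17),blue=(.604,.206,.1,.14),black=(.612,.2875,.11,.16),white=(.3613,.274,.12,.15),yellow=(.469,.43,.1,.14)).items():
    m=(np.hypot(P[:,0]-g[0],P[:,1]-g[1])<.04)&(P[:,2]>g[2])&(P[:,2]<g[3]); t=np.percentile(P[m,2],95); a=P[m&(P[:,2]>t-.004)]
    print(nm,t,((a.min(0)+a.max(0))/2).round(4),len(a))
E
```

```text
red 0.163417071061009 [0.5947 0.1241 0.1618] 69
blue 0.13246894723387265 [0.6032 0.2069 0.1312] 63
black 0.14761848538293487 [0.6114 0.2879 0.1464] 101
white 0.14207939780784232 [0.3612 0.2729 0.141 ] 108
yellow 0.12590677738888184 [0.4691 0.4294 0.1248] 115
```

View pics/g7.png

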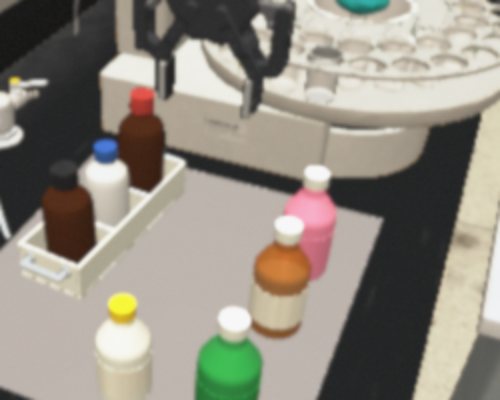

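All three bottles stand upright in their pockets: black (67,215), blue (106,185) and red (142,140). The look-alikes haven't moved and the arm is clear, so I'm handing in.

```bash
python3 -c "
from station import *
print(sign_off())"
```

```text
the job is handed in; nothing more can be done
None
```

I handed the job in: the red, blue and black bottles stand upright on their matching pads, each measured within about 2 mm of its pocket centre. The white- and yellow-capped bottles are where they were, and the arm was clear; the hand-in gave no verdict.

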